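Wind the capping press down on the specimen cup

TASK

One of the two hand presses on the lab bench has a specimen cup standing in it whose lid is not yet pushed home. On that press, take the folded crank handle by its white cross grip and swing it up out of its fork until it snaps upright, then use it to wind the handwheel clockwise (seen from above) as far as it goes, so that the lid is pressed home, and let go with the handle left upright. Leave the other, empty press as it is.

Things in the scene. Friction and masses are not known exactly. Their poses are not given: they have to be found in the camera images.
- crank_grip (a point): Centre of the white cross grip on the crank of the press with the cup: a bar 44 mm long (along y), 22 mm thick, spinning freely on a 12 mm rod hinged at the wheel's rim 50 mm away. Folded at the start: level, 188 mm above the table, 26 mm over the wheel, rod end in a fixed fork that locks the wheel. x: towards the hinge (at the start level, away from the hub); y: parallel to the hinge axis.
- press_hub (a point): Point on that handwheel's vertical axis at hinge height, 188 mm above the table; the hinge is 85 mm from this axis. Wheel: dark steel, 194 mm over the rim, upper face 162 mm above the table, hinge lug to 183 mm, fork prongs (19 mm from the grip) to 197 mm. The fixed white press has two steel columns and a clear 60 mm cup with a flat 68 mm lid under its platen. x, y level (the press's own), z up.
- crank (a joint): That crank's angle, rad: 0 folded, 1.571 straight up at its stop; free of the fork from about 0.3 (its rod ends 78 mm from the hinge). It falls back by its weight (100 g) if let go low; from 0.9 to 1.25 it must be pushed past a sprung catch (2 to 3 N at the grip), beyond which it snaps up and is held. Upright, the grip centre is 50 mm above the hinge, 85 mm from the wheel's axis.
- wheel (a joint): Turn of that handwheel, rad, clockwise from above: 0 at the start, 1.4 at the stop, where the platen has come down 24 mm and the lid is pressed home. It needs about 2 N at the upright grip and stays where it is left.
- crank_spare (a joint): Crank handle of the other press, alike but with no cup in it; 0 folded (at the start), 1.571 up. To be left alone.
- wheel_spare (a joint): Handwheel of the empty press, rad; 0 at the start. To be left alone.

How it is judged (in metres and radians):
On the way, in this order (a step that is already met when the one before it is completed fails the run):
1. the crank handle of the loaded press is swung up to its stop (value of joint crank above 1.35 rad), for 0.2 s.
2. the handwheel is wound clockwise to its stop with the handle still up (value of joint wheel above 1.22 rad and value of joint crank above 1.3 rad), for 0.2 s.
At the end, for the whole second after the job is handed in: the handwheel of the loaded press is wound to within 10 degrees of its stop (wheel joint above 1.22 rad) and still, its crank handle stands upright within 12 degrees (above 1.35 rad), and the empty press has its crank folded and its wheel unturned (both within 0.25 rad) (value of joint wheel above 1.22 rad and value of joint crank above 1.35 rad and velocity of joint wheel below 0.1 rad/s and value of joint each of crank_spare, wheel_spare below 0.25 rad); the robot touches nothing.
It fails at once if the empty press's crank was raised or its wheel turned (value of joint crank_spare above 0.5 rad or value of joint wheel_spare above 0.25 rad).
It also fails if it takes over 38 s, if anything falls off the work surface, if the arm or the gripper's body presses on something with over 40 N, if the wrist force passes 120 N, or if a joint passes its speed limit or range.

ROBOT

A 7-joint arm with a two-finger parallel gripper is mounted at the origin on the work surface. World frame = base frame: x ahead of the robot, y to its left, z up, the work surface at z = 0. Lengths are in m, angles in degrees, forces in N, time in s.
With the tool pointing down it reaches from about 0.425 to 0.875 m from the base axis. Payload 4.7 kg.
Tool frame: the origin (TCP) lies between the finger pads; the fingertips stand 22 mm ahead of it and the grasp point (between the pads) lies 3 mm ahead of it (env.tip_reach is the distance from the TCP to the fingertips, in m); z points along the fingers, y is the line along which they close (so a half turn about z gives the same grasp; the last joint's range is limited). The gripper opens to 87 mm and grips with 3 to 60 N. Pads are 19 mm wide; open, the fingers measure 117 mm over their backs; the gripper's body (75 mm by 190 mm) begins 51 mm behind the grasp point.
Start: joints at [75.579, 18.392, -4.016, 83.108, 1.295, 78.541, -3.26], TCP at [0.171, -0.627, 0.245] pointing down, gripper open.
Joint ranges: [-163.93, 163.93], [-17.29, 119.83], [-79.2, 71.16], [3.27, 140.29], [-89.18, 269.18], [5.43, 117.66], [-154.24, 154.24]. Speed limits (degrees/s): [147.25, 147.25, 180, 180, 180, 180, 180].

INTERFACE

Orientations are given as [roll, pitch, yaw] about the fixed x, y, z axes, in that order (R = Rz(yaw) Ry(pitch) Rx(roll)).
In Python, from cell import env gives the robot as it stands.
- The arm moves only by the shell command python3 -m creep 'ROWS' [FORCE]. ROWS is JSON, one flat list of numbers, 7 for each row, row after row: the finger opening in mm, from 0 to 87, then the shift along the tool's x, y, z in units of 30 mm (1.0 is 30 mm), then the turn, a rotation vector about the tool's x, y, z in units of 6 degrees (1.0 is 6 degrees). A call has 1 to 12 rows; each row is the pose to reach, as a shift and turn from the pose commanded when the call began, along the tool's axes at that moment; what a row does not reach only later rows make up. A row lasts 1/10 s, in which the tool goes at most 50 mm and 8.59 degrees, less where a joint would pass 70% of its speed; a pose out of reach is approached as far as the arm can. A call with a gripper value outside its range is refused whole. The fingers move at their own pace and stop on an object; FORCE is the grip in N (left out, the last holds). Time passes only in rows, so rows that repeat a pose let the fingers close. It gives the time, the measured TCP pose, the force, the opening and the grip force at its end, in the units of the state.
- env.get_obs(): the state, without advancing time (a new reading comes with each control period).
- env.read_camera(name): name is "side" or "top" or "wrist"; returns a dict with "color" (384x512x3 uint8, red, green, blue), "depth" (384x512 float32, m along the optical axis (not along the pixel's ray), 0 where there is no reading), "fovy" (degrees; the focal length in pixels is half the picture's height over the tangent of half this angle, whatever the lens; pixels are square), "cx", "cy" (the principal point, pixels), "R" (3x3) and "t" (3): a world point X has camera coordinates R X + t. Camera axes: x right, y down, z forward; pixel columns grow to the right and rows downward; lengths in m; the calibration is good to about 2 mm. A picture is of the moment at which its call begins.
- env.sign_off(): hands the job in; it is judged then, once.
The state is a dict: "time_s": time; "qpos": joint angles; "joint_velocities": joint speeds; "effort": joint torques, N m; "tool_pos": TCP position; "tool_rot": TCP orientation; "force": force on the tool from outside, world axes, zero at the start; "wrist_torque": the same for the moment, N m; "grip_width": finger opening in m; "grasp_force": force on a finger pad.
Only numpy, scipy, OpenCV 4.12 (cv2) and the standard library are available. Lean on these libraries where they do the work, as an engineer would, in place of code of your own. Each camera call takes 0.05 s, during which the arm holds its last target. There are 200 camera calls.

## Working session

There is one attempt and no reset: what is moved stays moved. The work goes in short steps, Python scripts to look and compute and a shell command to move; the robot and the scene stay as the last step left them, time stands still between calls to the robot, and variables do not carry over. Pictures are saved under pics/ and viewed, at most 10 in all, crops included, and the job is handed in when it is done.

```bash
mkdir -p pics; ls; python3 - <<'E'
from cell import env
import cv2,numpy as np
for n in ("top","side"):
    c=env.read_camera(n); cv2.imwrite(f"pics/{n}0.png",cv2.resize(c["color"][:,:,::-1],(800,600))); np.savez(f"pics/{n}0.npz",**c)
    print(n,c["fovy"],c["cx"],c["cy"],np.round(c["R"],3).tolist(),c["t"])
o=env.get_obs();print(o["tool_pos"],o["tool_rot"],o["force"],o["time_s"])
E
```

```text
pics
top 47.687432424323845 259.5964079679061 195.5707638949846 [[0.022, -1.0, 0.002], [-0.988, -0.022, -0.151], [0.151, 0.001, -0.988]] [0.01044035 0.56700666 1.05980723]
side 54.83101792949159 256.9888030059866 195.77212987552087 [[-0.178, -0.984, -0.006], [-0.769, 0.142, -0.623], [0.614, -0.106, -0.782]] [0.12685039 0.47674622 0.5338318 ]
[ 0.17059663 -0.62674417  0.24359188] [-1.79903803e+02  3.10577130e-03  1.52306802e+01] [ 0.2404882  -0.7197878  -0.63625922] 0.1
```

View pics/top0.png

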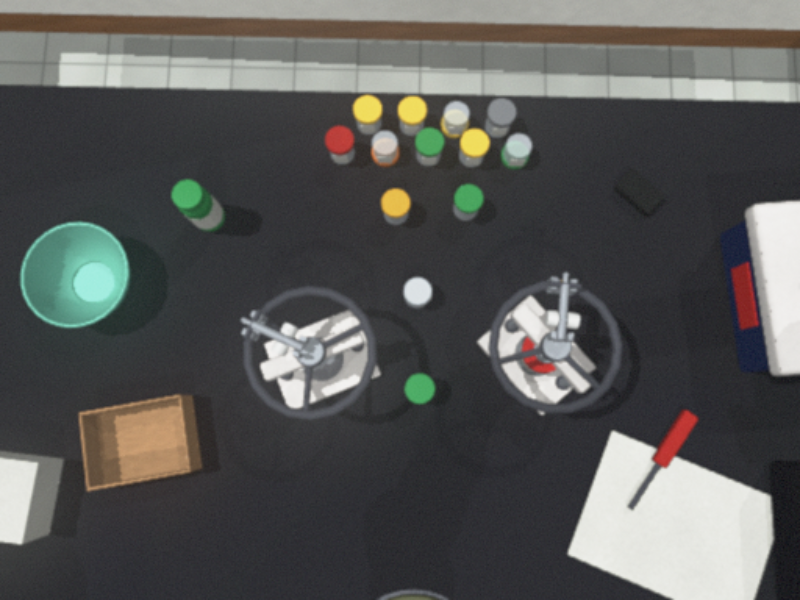

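View pics/side0.png

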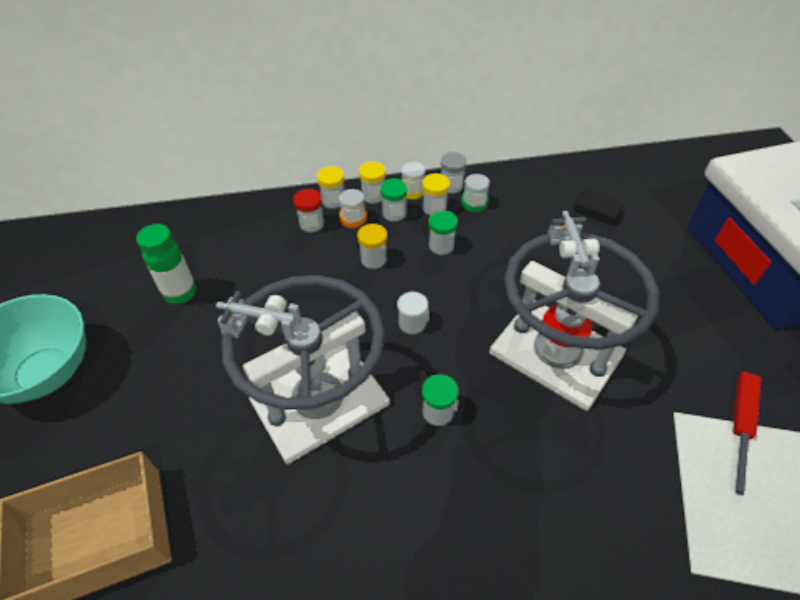

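The loaded press is the right one: its red lid shows at (540,355) in the top view and (568,325) in the side view. Its grip is at about (564,320) top, and the hinge points away from the robot, at about (566,285).

```bash
cat > h.py <<'E'
import numpy as np,cv2
def ray(c,u,v,z):
    f=192/np.tan(np.radians(float(c["fovy"]))/2)
    d=c["R"].T@np.array([(u-c["cx"])/f,(v-c["cy"])/f,1]); o=-c["R"].T@c["t"]
    return o+d*(z-o[2])/d[2]
def proj(c,X):
    f=192/np.tan(np.radians(float(c["fovy"]))/2); p=c["R"]@np.array(X)+c["t"]
    return [f*p[0]/p[2]+c["cx"],f*p[1]/p[2]+c["cy"]]
def crop(c,u,v,w,h,k,fn): # original pixel corner
    cv2.imwrite(fn,cv2.resize(c["color"][v:v+h,u:u+w,::-1],None,fx=k,fy=k,interpolation=cv2.INTER_CUBIC))
E
python3 - <<'E'
from h import *
a=np.load("pics/top0.npz");b=np.load("pics/side0.npz")
crop(a,306,170,100,100,6,"pics/tc.png");crop(b,310,125,125,100,6,"pics/sc.png")
E
```

```text
(no output)
```

View pics/tc.png

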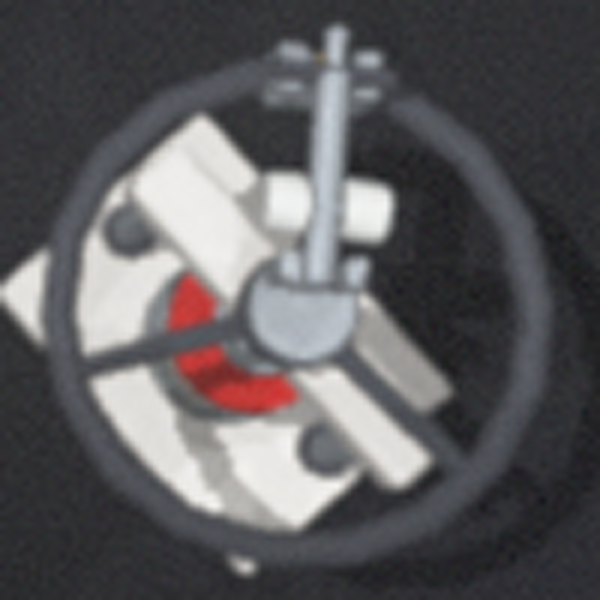

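View pics/sc.png

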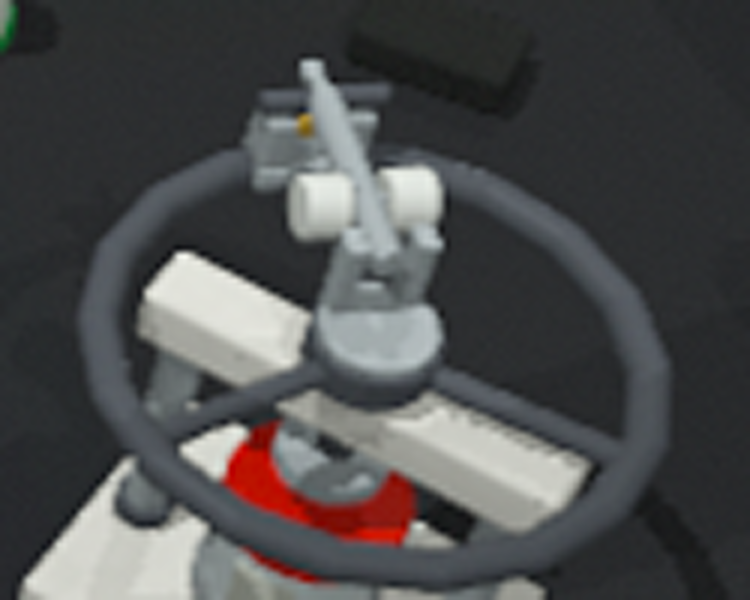

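Top crop: the grip centre is at (328,208), the rod runs from (337,35) to (320,283), and the rim spans x 50–550, y 52–567. Side crop: the grip is at (366,203).

```bash
python3 - <<'E'
from h import *
a=np.load("pics/top0.npz");b=np.load("pics/side0.npz")
T=lambda u,v,z:np.round(ray(a,306+u/6-.4,170+v/6-.4,z),4)
S=lambda u,v,z:np.round(ray(b,310+u/6-.4,125+v/6-.4,z),4)
print("grip",T(328,208,.19),S(366,203,.19),"ends",T(265,203,.19),T(392,213,.19))
print("rod",T(337,35,.19),T(320,283,.19)); print("rim",T(300,310,.155))
# rim centre side: least squares on rim outer pts in side
g=T(328,208,.19);r=T(337,35,.19)-T(320,283,.19);r/=np.linalg.norm(r)
print("yaw",np.degrees(np.arctan2(r[1],r[0])),"axis from grip",g-r*.035,"hinge",g+r*.05)
# depth points of white grip
f=192/np.tan(np.radians(float(a["fovy"]))/2)
for (u,v) in[(285,202),(370,212),(325,205),(324,250)]:
    U=int(306+u/6);V=int(170+v/6);d=a["depth"][V,U];print(u,v,np.round(a["R"].T@(np.array([(U-a["cx"])/f*d,(V-a["cy"])/f*d,d])-a["t"]),4))
E
```

```text
grip [ 0.5299 -0.198   0.19  ] [ 0.5256 -0.1944  0.19  ] ends [ 0.5312 -0.175   0.19  ] [ 0.5286 -0.2213  0.19  ]
rod [ 0.5944 -0.2021  0.19  ] [ 0.5023 -0.1947  0.19  ]
rim [ 0.4957 -0.1951  0.155 ]
yaw -4.593701444507713 axis from grip [ 0.49501243 -0.19519687  0.19      ] hinge [ 0.57973938 -0.20200447  0.19      ]
285 202 [ 0.5306 -0.1794  0.2021]
370 212 [ 0.5271 -0.2099  0.2012]
325 205 [ 0.5299 -0.1964  0.1941]
324 250 [ 0.5144 -0.196   0.1953]
```

```bash
cat > to.py <<'E'
import sys,numpy as np
from scipy.spatial.transform import Rotation as R
from cell import env
o=env.get_obs();p=np.array(o["tool_pos"]);r=R.from_euler("xyz",o["tool_rot"],degrees=True)
print("pose",p.round(4),np.round(o["tool_rot"],2),"F",np.round(o["force"],1),"w",o["grip_width"],"g",o["grasp_force"],"t",o["time_s"],"q",np.round(o["qpos"],0))
for a in sys.argv[1:]:
    x=[float(i) for i in a.split(",")]
    d=r.inv().apply(np.array(x[:3])-p)/.03; w=np.degrees((r.inv()*R.from_euler("xyz",[180,0,x[3]],degrees=True)).as_rotvec())/6
    print(a,np.round(d,2),np.round(w,2))
E
python3 to.py 0.171,-0.627,0.32,-4.4 0.529,-0.197,0.32,-4.4
```

```text
pose [ 0.1706 -0.6267  0.2436] [-179.9     0.     15.23] F [ 0.2 -0.7 -0.6] w 0.08700519273352689 g 0.0 t 0.1 q [76. 18. -4. 83.  1. 79. -3.]
0.171,-0.627,0.32,-4.4 [ 0.01  0.01 -2.55] [-0.02  0.    3.27]
0.529,-0.197,0.32,-4.4 [ 15.29 -10.69  -2.53] [-0.02  0.    3.27]
```

```bash
python3 -m creep '[70,0,0,-1.3,0,0,0, 70,0,0,-2.5,0,0,0, 70,1.3,-0.9,-2.5,0,0,0.5, 70,2.6,-1.8,-2.5,0,0,1, 70,3.9,-2.7,-2.5,0,0,1.5, 70,5.2,-3.6,-2.5,0,0,2, 70,6.5,-4.5,-2.5,0,0,2.5, 70,7.8,-5.4,-2.5,0,0,3.27, 70,9.1,-6.3,-2.5,0,0,3.27, 70,10.4,-7.2,-2.5,0,0,3.27, 70,11.7,-8.1,-2.5,0,0,3.27, 70,13,-9,-2.5,0,0,3.27]' 15; python3 to.py 0.529,-0.197,0.32,-4.4
```

```text
time_s: 1.3
tool_pos: [0.4768, -0.2625, 0.3194]
tool_rot: [180.0, 0.0, -4.4]
force: [0.1, -0.6, 0.4]
grip_width: 0.0702
grasp_force: 0.0
pose [ 0.4768 -0.2625  0.3194] [ 1.7999e+02  2.0000e-02 -4.4000e+00] F [ 0.1 -0.6  0.4] w 0.07016043754497783 g 0.0 t 1.3 q [ 47.   5. -23.  91.   2.  85. -70.]
0.529,-0.197,0.32,-4.4 [ 1.57 -2.31 -0.02] [0. 0. 0.]
```

```bash
python3 -m creep '[70,0.3,-0.4,0,0,0,-1.4, 70,0.6,-0.8,0,0,0,-2.8, 70,0.9,-1.2,0,0,0,-4.2, 70,1.2,-1.7,0,0,0,-5.6, 70,1.57,-2.31,0,0,0,-7, 70,1.57,-2.31,0,0,0,-8.4, 70,1.57,-2.31,0,0,0,-9.8, 70,1.57,-2.31,0,0,0,-11.2, 70,1.57,-2.31,0,0,0,-12.6, 70,1.57,-2.31,0,0,0,-14, 70,1.57,-2.31,0,0,0,-15.4, 70,1.57,-2.31,0,0,0,-16.8]'; python3 -m creep '[70,0,0,0,0,0,-1.4, 70,0,0,0,0,0,-2.8, 70,0,0,0,0,0,-4.2, 70,0,0,0,0,0,-5.6, 70,0,0,0,0,0,-7, 70,0,0,0,0,0,-8.4, 70,0,0,0,0,0,-9.8, 70,0,0,0,0,0,-11.2, 70,0,0,0,0,0,-12.6, 70,0,0,0,0,0,-13.2, 70,0,0,0,0,0,-13.2]'; python3 to.py 0.529,-0.197,0.32,175.6 0.529,-0.197,0.194,175.6; python3 - <<'E'
from h import *
from cell import env
c=env.read_camera("wrist");cv2.imwrite("pics/w1.png",c["color"][:,:,::-1]);np.savez("pics/w1.npz",**c)
print(proj(c,[.529,-.197,.188]),proj(c,[.58,-.201,.188]))
E
```

```text
time_s: 2.5
tool_pos: [0.5281, -0.1987, 0.319]
tool_rot: [-179.9, -0.0, 96.8]
force: [-1.4, 0.3, -0.4]
grip_width: 0.0697
grasp_force: 0.0
time_s: 3.6
tool_pos: [0.5281, -0.1987, 0.3191]
tool_rot: [180.0, -0.0, 175.6]
force: [0.0, 0.5, -0.1]
grip_width: 0.0699
grasp_force: 0.0
pose [ 0.5281 -0.1987  0.3191] [ 1.7999e+02 -5.0000e-02  1.7561e+02] F [ 0.   0.5 -0.1] w 0.06992857783190894 g 0.0 t 3.6 q [ 53.   9. -39.  88.   6.  85.  99.]
0.529,-0.197,0.32,175.6 [-0.03  0.06 -0.03] [ 0.   -0.01  0.  ]
0.529,-0.197,0.194,175.6 [-0.03  0.06  4.17] [ 0.   -0.01  0.  ]
[np.float64(253.195749612927), np.float64(191.63991708353183)] [np.float64(253.1191866470215), np.float64(246.38288948536)]
```

View pics/w1.png

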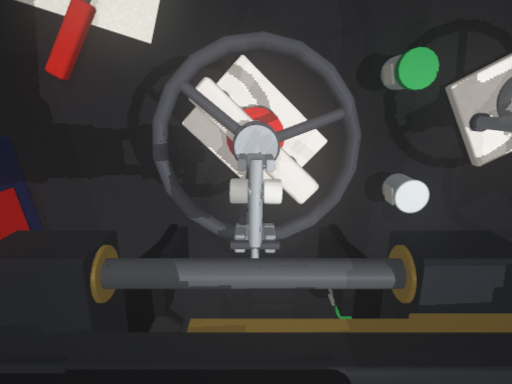

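The wrist view shows the grip at (256,191), the hinge at about (255,240) and the hub at (256,143). The rod is aligned with the tool. The grip sits about 2.5 mm further to +y than I estimated, so I correct for that and descend.

```bash
python3 -m creep '[70,-0.03,0.09,0.8,0,0,0, 70,-0.03,0.09,1.6,0,0,0, 70,-0.03,0.09,2.4,0,0,0, 70,-0.03,0.09,3.1,0,0,0, 70,-0.03,0.09,3.7,0,0,0, 70,-0.03,0.09,4.2,0,0,0, 70,-0.03,0.09,4.2,0,0,0]' 12; python3 -m creep '[30,0,0,0,0,0,0, 30,0,0,0,0,0,0, 30,0,0,0,0,0,0, 30,0,0,0,0,0,0, 30,0,0,0,0,0,0, 30,0,0,0,0,0,0]' 12; python3 to.py
```

```text
time_s: 4.35
tool_pos: [0.5281, -0.1958, 0.1913]
tool_rot: [179.9, -0.2, 175.6]
force: [-0.8, 0.2, -1.0]
grip_width: 0.0704
grasp_force: 0.0
time_s: 4.95
tool_pos: [0.5298, -0.1967, 0.1942]
tool_rot: [-179.9, 0.1, 175.6]
force: [-0.2, -0.9, 2.6]
grip_width: 0.0437
grasp_force: 12.0
pose [ 0.5298 -0.1967  0.1942] [-1.7994e+02  6.0000e-02  1.7559e+02] F [-0.2 -0.9  2.6] w 0.04369662601340067 g 12.000095047987998 t 4.95 q [ 52.  13. -39.  98.   9.  71.  96.]
```

```bash
python3 -m creep '[30,-0.01,0,-0.12,0,0,0, 30,-0.02,0,-0.25,0,0,0, 30,-0.07,0,-0.49,0,0,0, 30,-0.17,0,-0.73,0,0,0, 30,-0.29,0,-0.94,0,0,0, 30,-0.45,0,-1.14,0,0,0, 30,-0.45,0,-1.14,0,0,0]' 16; python3 - <<'E'
from h import *
from cell import env
c=env.read_camera("side");crop(c,260,60,200,150,4,"pics/s2.png")
E
python3 to.py
```

```text
time_s: 5.65
tool_pos: [0.5435, -0.1978, 0.2288]
tool_rot: [-179.9, 0.0, 175.6]
force: [0.2, -3.7, -0.5]
grip_width: 0.0439
grasp_force: 16.0
pose [ 0.543  -0.1977  0.2282] [-1.7995e+02 -2.0000e-02  1.7559e+02] F [-0.8 -3.7 -1.1] w 0.04374576687342004 g 15.999982352368534 t 5.7 q [ 51.  14. -39.  94.   9.  76.  96.]
```

View pics/s2.png

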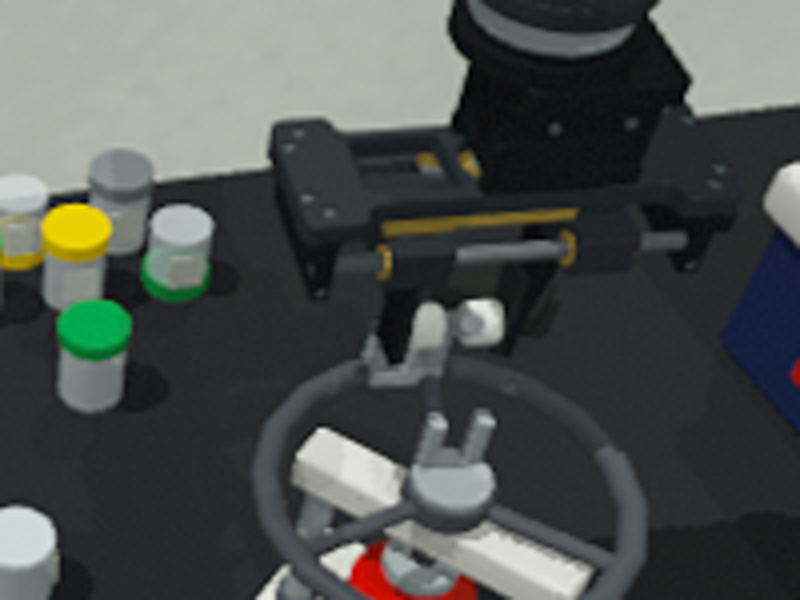

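The rod is clear of the fork, and the grip is held between the fingers at (460,325). I continue along the arc past the catch.

```bash
python3 -m creep '[30,-0.18,0,-0.17,0,0,0, 30,-0.39,0,-0.31,0,0,0, 30,-0.62,0,-0.42,0,0,0, 30,-0.85,0,-0.49,0,0,0, 30,-1.1,0,-0.53,0,0,0, 30,-1.22,0,-0.53,0,0,0, 30,-1.28,0,-0.53,0,0,0, 30,-1.28,0,-0.53,0,0,0]' 16; python3 - <<'E'
from h import *
from cell import env
c=env.read_camera("side");crop(c,260,60,200,150,4,"pics/s3.png")
E
python3 to.py
```

```text
time_s: 6.5
tool_pos: [0.5799, -0.201, 0.2442]
tool_rot: [-179.9, -0.2, 175.6]
force: [-6.8, -3.9, 4.3]
grip_width: 0.0439
grasp_force: 16.0
pose [ 0.5799 -0.2009  0.2442] [-179.92   -0.23  175.56] F [-7.  -4.   3.9] w 0.043845238781882435 g 16.000386227387935 t 6.55 q [ 48.  18. -39.  87.  12.  79.  94.]
```

View pics/s3.png

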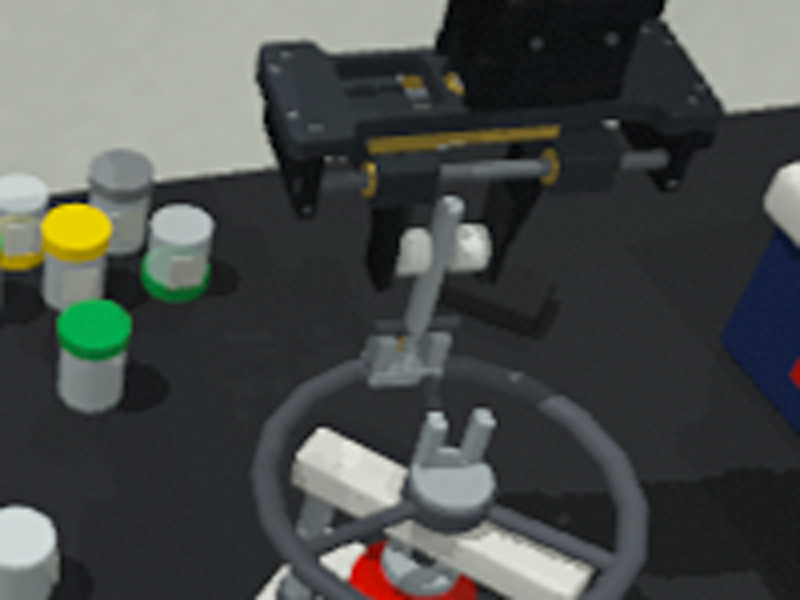

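The crank is upright: its rod is vertical from (415,330) to (450,205), with the grip at (445,250). Now I wind clockwise about the hub, turning the tool along with it.

```bash
python3 -m creep '[30,0,-0.17,0,0,0,0.58, 30,0.02,-0.34,0,0,0,1.17, 30,0.05,-0.52,0,0,0,1.75, 30,0.08,-0.68,0,0,0,2.33, 30,0.13,-0.85,0,0,0,2.92, 30,0.19,-1.02,0,0,0,3.5, 30,0.25,-1.17,0,0,0,4.08, 30,0.33,-1.33,0,0,0,4.67, 30,0.42,-1.48,0,0,0,5.25, 30,0.51,-1.62,0,0,0,5.83, 30,0.62,-1.76,0,0,0,6.42, 30,0.73,-1.9,0,0,0,7]' 16;  python3 to.py 0.5287,-0.2726,0.244,133.6
```

```text
time_s: 7.75
tool_pos: [0.5549, -0.2549, 0.2443]
tool_rot: [-180.0, -0.1, 133.6]
force: [-3.3, -1.6, 3.5]
grip_width: 0.0436
grasp_force: 16.0
pose [ 0.5549 -0.2549  0.2443] [-1.7995e+02 -5.0000e-02  1.3357e+02] F [-3.3 -1.6  3.5] w 0.04358945579036769 g 15.998248136602342 t 7.75 q [ 48.  16. -31.  88.   9.  78.  59.]
0.5287,-0.2726,0.244,133.6 [ 0.17 -1.04  0.01] [-0.01 -0.01 -0.01]
```

```bash
python3 -m creep '[30,0,-0.17,0,0,0,0.58, 30,0.02,-0.34,0,0,0,1.17, 30,0.05,-0.52,0,0,0,1.75, 30,0.08,-0.68,0,0,0,2.33, 30,0.13,-0.85,0,0,0,2.92, 30,0.19,-1.02,0,0,0,3.5, 30,0.25,-1.17,0,0,0,4.08, 30,0.33,-1.33,0,0,0,4.67, 30,0.42,-1.48,0,0,0,5.25, 30,0.51,-1.62,0,0,0,5.83, 30,0.62,-1.76,0,0,0,6.42, 30,0.66,-1.82,0,0,0,6.67]' 16; python3 -m creep '[30,0,0,0,0,0,0, 30,0,0,0,0,0,0, 30,0,0,0,0,0,0]'; python3 - <<'E'
from h import *
from cell import env
c=env.read_camera("side");crop(c,260,60,200,150,4,"pics/s4.png")
p=np.array(env.get_obs()["tool_pos"])[:2]-[.495,-.1945];print(np.linalg.norm(p),np.degrees(np.arctan2(p[1],p[0]))+4.4)
E
python3 to.py
```

```text
time_s: 8.95
tool_pos: [0.5014, -0.2774, 0.2442]
tool_rot: [-179.9, -0.1, 93.6]
force: [-4.3, -0.6, 3.8]
grip_width: 0.0437
grasp_force: 16.0
time_s: 9.25
tool_pos: [0.5012, -0.2776, 0.2442]
tool_rot: [-179.9, -0.1, 93.7]
force: [-6.8, 0.1, 5.1]
grip_width: 0.0439
grasp_force: 16.0
0.0832969271151439 -81.3306391304511
pose [ 0.5012 -0.2776  0.2442] [-1.7985e+02 -7.0000e-02  9.3700e+01] F [-5.9 -0.4  4.4] w 0.04388957585210471 g 16.000486398115754 t 9.3 q [ 49.  11. -26.  94.   5.  77.  26.]
```

View pics/s4.png

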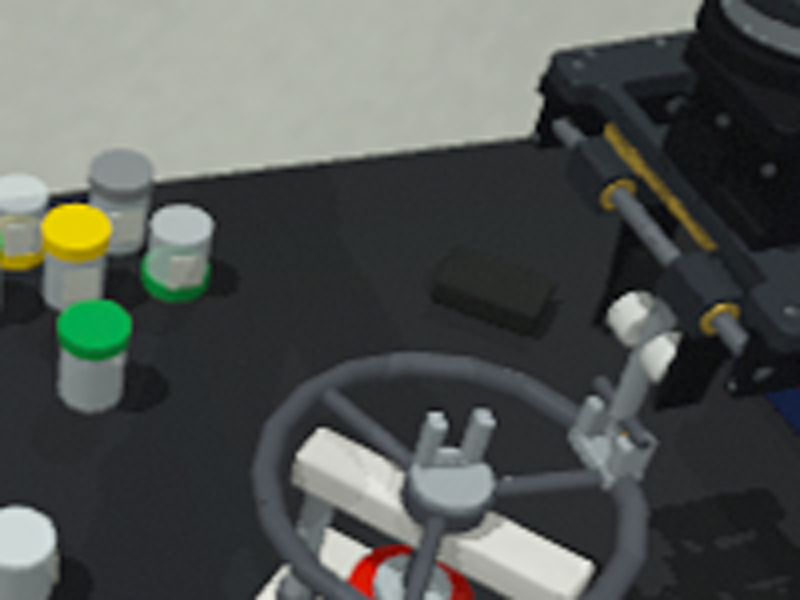

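The wheel is wound about 80° with the handle still upright at (635,370). I push slightly to confirm the stop, then release and lift straight up.

```bash
python3 -m creep '[30,0,-0.05,0,0,0,0, 30,0,-0.12,0,0,0,0, 30,0,-0.12,0,0,0,0, 30,0,-0.12,0,0,0,0]'; python3 - <<'E'
from h import *
from cell import env
p=np.array(env.get_obs()["tool_pos"])[:2]-[.495,-.1945];print(np.linalg.norm(p),np.degrees(np.arctan2(p[1],p[0]))+4.4)
E
```

```text
time_s: 9.7
tool_pos: [0.5004, -0.2776, 0.2442]
tool_rot: [179.8, -0.0, 93.7]
force: [5.9, 0.5, 1.4]
grip_width: 0.0436
grasp_force: 16.0
0.0832996398546643 -81.85195937042054
```

```bash
python3 -m creep '[44,0,0.05,0,0,0,0, 70,0,0.05,0,0,0,0, 70,0,0.05,0,0,0,0, 70,0,0.05,0,0,0,0, 70,0,0.05,0,0,0,0, 70,0,0.05,-0.4,0,0,0, 70,0,0.05,-0.9,0,0,0, 70,0,0.05,-1.6,0,0,0, 70,0,0.05,-2.4,0,0,0, 70,0,0.05,-3.2,0,0,0, 70,0,0.05,-4,0,0,0, 70,0,0.05,-4,0,0,0]';python3 - <<'E'
from h import *
from cell import env
c=env.read_camera("side");cv2.imwrite("pics/s5.png",cv2.resize(c["color"][:,:,::-1],(800,600)))
E
python3 to.py
```

```text
time_s: 10.9
tool_pos: [0.5013, -0.2791, 0.3691]
tool_rot: [179.6, 0.3, 93.6]
force: [0.2, -0.9, 0.2]
grip_width: 0.07
grasp_force: 0.0
pose [ 0.5007 -0.2789  0.3668] [179.76   0.18  93.59] F [-0.9  0.4 -0.5] w 0.0699112293486532 g 0.0 t 10.95 q [ 49.   8. -26.  82.   4.  90.  27.]
```

View pics/s5.png

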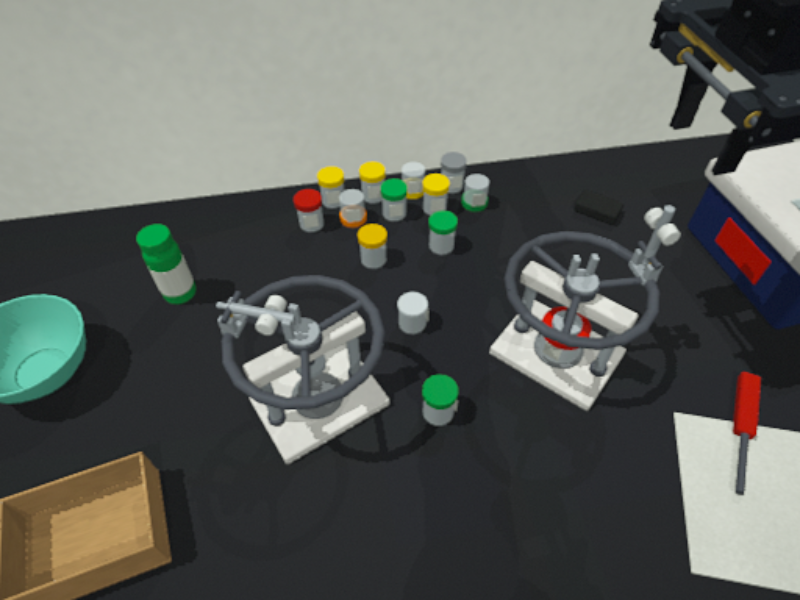

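The handle stands upright at (660,235), the wheel is at its stop, the platen is down on the red lid at (567,325), and the empty press is untouched. The gripper is clear, so I'm handing in.

```bash
python3 -c "
from cell import env
print(env.sign_off())"
```

```text
the job is handed in; nothing more can be done
None
```

The job is handed in: the loaded press's crank was swung upright, its wheel wound clockwise to the stop with the lid pressed home, and the grip released with the handle still upright; the empty press was left untouched (the sign-off call gave no verdict).

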